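# Set the extension bar of the lug wrench to its length mark and close the cam lever

### The job

Pull the chrome extension bar out of its upright grey holder and lower it into the blue lug wrench handle until the handle's rim lies across the yellow band on the bar. Still gripping the bar there, turn the gripper clockwise about the bar so that a finger sweeps the red cam lever round until it is fully closed over the black bracket; do not turn the lever before the bar is at its mark, and leave the other things where they are. Finish while holding: keep the bar gripped at its mark, with the lever closed.

Things in the scene. Friction and masses are not known exactly. Their poses are not given: they have to be found in the camera images.
- bar: Loose round chrome extension bar, 148 mm long, 20 mm thick, 180 to 370 g, foot chamfered, black top end, painted yellow band 14 mm tall with its middle 80 mm above the foot; the 60 mm above the band are free to grip. Starts upright in the holder, foot 8 mm above the shelf. Origin at the centre of the foot, z up the bar.
- bar_mark (a point): The length mark: the middle of the yellow band on the bar, on the bar's axis, 80 mm above its foot.
- holder: Grey upright tube on a 70 mm round dark foot, fixed to the shelf, 68 mm tall, outer diameter 34 mm (39 mm at the mouth), bore 23.6 mm; the bar stands in it on a floor 8 mm above the shelf. Origin at the centre of the underside.
- handle: Blue lug wrench handle, a fixed upright tube, 130 mm tall, 32 mm outside, bore 25 mm, its last 12 mm flared to 41 (inside 33) at the rim; steel socket and 70 mm foot below. The bore goes down to 14 mm above the shelf: a bar let go falls 36 mm past its mark. Black bracket along its +x, 54 mm from the axis, 76 to 82 mm above the shelf. Origin: centre of the underside, z up.
- rim (a point): Centre of the blue handle's mouth, level with its upper rim, 130 mm above the shelf.
- cam_lever (a joint): Red lever on a ring round the blue tube, turning about the tube's axis (rad). 0: closed at its stop, arm over the black bracket. Grows anticlockwise seen from above to 1.05; the arm's direction is the handle's yaw plus this. Starts 0.75 to 1.0; clockwise closes it. Stiff (0.06 N m friction), stays where left. It never grips the bar itself.
- lever_tab (a point): Top centre of the red lever's upright tab: a 6 mm plate in line with the arm. Its upper part, 134 to 174 mm above the shelf (4 to 44 mm above the rim), reaches from 15 to 52 mm from the tube's axis, below that from 26 mm. A finger of a gripper holding the bar just above the rim meets its flat side when the gripper turns about the bar.
- key_case: Bystander: grey plastic wheel lock key case with black latch, 60 x 95 x 37 mm, lying. Origin at the centre of the underside.
- mug: Bystander: white ceramic mug, 80 mm diameter, 92 mm tall, handle at its +y, a wooden stir stick leaning in it to about 140 mm above the shelf. Origin at the centre of the underside.
- grease_jar: Bystander: closed jar with orange cap, 64 mm diameter, 75 mm tall. Origin at the centre of the underside.
- nut1: Bystander: the first of four chrome wheel nuts standing in a row 45 mm apart on a thin black rubber strip, 21 mm wide, 33 mm tall. Origin at the centre of the underside.
- nut2: Bystander: the second of four chrome wheel nuts standing in a row 45 mm apart on a thin black rubber strip, 21 mm wide, 33 mm tall. Origin at the centre of the underside.
- nut3: Bystander: the third of four chrome wheel nuts standing in a row 45 mm apart on a thin black rubber strip, 21 mm wide, 33 mm tall. Origin at the centre of the underside.
- nut4: Bystander: the fourth of four chrome wheel nuts standing in a row 45 mm apart on a thin black rubber strip, 21 mm wide, 33 mm tall. Origin at the centre of the underside.
Not all that is in view belongs to the job. There is more than one size of the bar; the one meant has the size given above. There is more than one size of the holder; the one meant has the size given above.

How it is judged:
By the outcome, as a careful person would: the job done as asked, in the order asked, and still so for the second after the job is handed in, while the arm keeps its last pose, push and grip.
It also fails if it takes over 53 s, if anything falls off the work surface, if the arm or the gripper's body presses on something with over 40 N, if the wrist force passes 120 N, or if a joint passes its speed limit or range.

### The arm

A 6-joint arm with a two-finger parallel gripper is mounted at the origin on the work surface. World frame = base frame: x ahead of the robot, y to its left, z up, the work surface at z = 0. Lengths are in mm, angles in rad, forces in N, time in s.
With the tool pointing down it reaches from about 350 to 775 mm from the base axis. Payload 7.3 kg.
Tool frame: the origin (TCP) lies at the very end of the fingers, on their centre line; the grasp point (between the pads) lies 19 mm behind it; z points along the fingers, y is the line along which they close (so a half turn about z gives the same grasp; the last joint's range is limited). The gripper opens to 92 mm and grips with 3 to 60 N. Pads are 19 mm wide; open, the fingers measure 130 mm over their backs; the gripper's body (75 mm by 190 mm) begins 47 mm behind the grasp point.
Start: joints at [-1.379, 0.342, 1.524, -0, 1.275, -0.146], TCP at [174.014, -495.342, 226.741] pointing down, gripper open.
Joint ranges: [-2.53, 2.53], [-0.77, 2.02], [0.04, 2.7], [-1, 4.14], [0.28, 2.66], [-3.11, 3.11]. Speed limits (rad/s): [2.57, 2.57, 3.14, 3.14, 3.14, 3.14].

### API

Orientations are given as [roll, pitch, yaw] about the fixed x, y, z axes, in that order (R = Rz(yaw) Ry(pitch) Rx(roll)).
In Python, from plant import get_obs, vision, workorder gives the robot as it stands.
- The arm moves only by the shell command python3 -m pendant 'ROWS' [OPENING]. ROWS is a JSON object of lists of equal length, an entry for each row: "dp": the shift along the tool's x, y, z in m, a list of three; "rotation": the turn, a rotation vector about the tool's x, y, z in rad, a list of three. A call has 1 to 8 rows; each row is the pose to reach, as a shift and turn from the pose commanded when the call began, along the tool's axes at that moment; what a row does not reach only later rows make up. A row lasts 1/8 s, in which the tool goes at most 62.5 mm and 10.7 degrees, less where a joint would pass 70% of its speed; a pose out of reach is approached as far as the arm can. A call with a gripper value outside its range is refused whole. OPENING is the finger opening in m, from 0 to 0.0918, set as the call begins (- or left out, the last holds). The fingers move at their own pace and stop on an object; the grip force is fixed at half the most. Time passes only in rows, so rows that repeat a pose let the fingers close. It gives the time, the measured TCP pose, the force, the opening and the grip force at its end, in the units of the state.
- get_obs(): the state, without advancing time (a new reading comes with each control period).
- vision.capture(name): name is "scene" or "top"; returns a dict with "pixels" (480x640x3 uint8, red, green, blue), "vfov" (degrees; the focal length in pixels is half the picture's height over the tangent of half this angle, whatever the lens; pixels are square), "cx", "cy" (the principal point, pixels), "pose" (4x4, takes a point from camera to world coordinates). Camera axes: x right, y up, looking along -z (the intrinsics and any distortion apply to the point x, -y, -z); pixel columns grow to the right and rows downward; lengths in mm; the calibration is good to about 2 mm. A picture is of the moment at which its call begins. There is no depth.
- workorder.close_job(): hands the job in; it is judged then, once.
The state is a dict: "time": time; "joint_positions": joint angles; "dq": joint speeds; "tau": joint torques, N m; "tool_pos": TCP position; "tcp_rot": TCP orientation; "contact_force": force on the tool from outside, world axes, zero at the start; "moment": the same for the moment, N m; "grip_width": finger opening in mm; "finger_force": force on a finger pad.
Only numpy, scipy, OpenCV 4.12 (cv2) and the standard library are available. Lean on these libraries where they do the work, as an engineer would, in place of code of your own. Each camera call takes 0.05 s, during which the arm holds its last target. There are 200 camera calls.

## Working session

There is one attempt and no reset: what is moved stays moved. The work goes in short steps, Python scripts to look and compute and a shell command to move; the robot and the scene stay as the last step left them, time stands still between calls to the robot, and variables do not carry over. Pictures are saved under pics/ and viewed, at most 10 in all, crops included, and the job is handed in when it is done.

```bash
ls; mkdir -p pics; python3 - <<'E'
from plant import get_obs, vision
import cv2,numpy as np,pickle
print(get_obs())
for n in("scene","top"):
    c=vision.capture(n); pickle.dump(c,open(n+".pkl","wb"))
    print({k:v for k,v in c.items() if k!="pixels"})
    cv2.imwrite(f"pics/{n}0.png",c["pixels"][...,::-1])
E
```

```text
pics
{'time': 0.0, 'joint_positions': array([-1.37901482e+00,  3.42691031e-01,  1.52500357e+00, -1.70129475e-05,
        1.27538025e+00, -1.46004605e-01]), 'dq': array([ 7.40275209e-05, -2.04723114e-03,  8.56824927e-05,  1.70788850e-04,
       -4.83222415e-04, -9.57575769e-04]), 'tau': array([-4.81107600e-04, -4.31243634e+01, -2.44214988e+01,  7.16820988e-02,
        5.59913332e-02, -1.17936665e-04]), 'tool_pos': array([ 173.92196831, -494.9345085 ,  226.066096  ]), 'tcp_rot': array([-3.14012386e+00, -1.99543944e-04,  3.37790934e-01]), 'contact_force': array([ 0.24674909, -0.5966881 , -0.44503666]), 'moment': array([-0.02089983, -0.00696187,  0.02563636]), 'finger_force': 0.0, 'grip_width': 91.85549789455757}
{'vfov': 56.70201411206858, 'cx': 315.68809502111935, 'cy': 238.27957854787283, 'pose': array([[-3.70886068e-01, -6.55519032e-01,  6.57828491e-01,
         1.12889232e+03],
       [ 9.28468819e-01, -2.76782596e-01,  2.47663172e-01,
         2.00632278e+02],
       [ 1.97275552e-02,  7.02628062e-01,  7.11283790e-01,
         6.80103863e+02],
       [ 0.00000000e+00,  0.00000000e+00,  0.00000000e+00,
         1.00000000e+00]])}
{'vfov': 57.65008336050577, 'cx': 324.9904967944397, 'cy': 242.1186355647206, 'pose': array([[-2.70336453e-02,  9.94069941e-01, -1.05328699e-01,
         5.22979836e+02],
       [-9.99455217e-01, -2.88739638e-02, -1.59863518e-02,
        -1.18803542e+01],
       [-1.89328089e-02,  1.04839148e-01,  9.94308957e-01,
         9.18163188e+02],
       [ 0.00000000e+00,  0.00000000e+00,  0.00000000e+00,
         1.00000000e+00]])}
```

View pics/scene0.png

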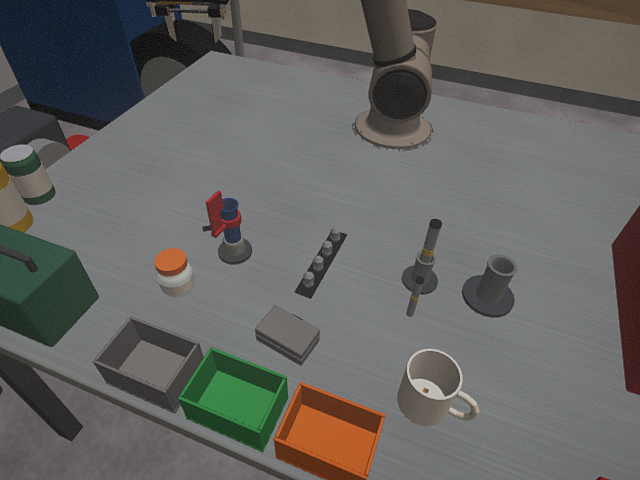

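View pics/top0.png

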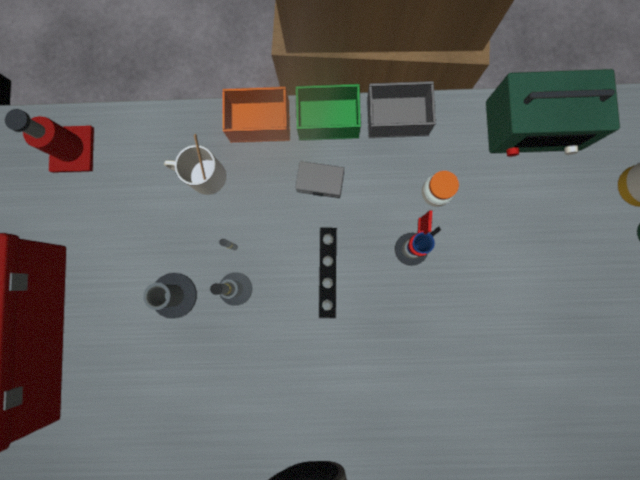

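The scene view shows the bar in its holder at (430,245), the handle at (231,225) with the red lever at (215,213), the empty wide holder at (490,285) and a small decoy bar at (415,298). In the top view, the bar top is at (218,289) and the handle rim at (424,243).

```bash
cat > h.py <<'E'
import numpy as np,cv2,pickle
def K(c):
    f=240/np.tan(np.radians(c["vfov"]/2)); return f
def ray(c,u,v):
    f=K(c); d=np.array([(u-c["cx"])/f,-(v-c["cy"])/f,-1]); P=c["pose"]; d=P[:3,:3]@d; return P[:3,3],d/np.linalg.norm(d)
def onz(c,u,v,z):
    o,d=ray(c,u,v); return o+d*(z-o[2])/d[2]
def proj(c,p):
    P=c["pose"]; q=P[:3,:3].T@(np.asarray(p,float)-P[:3,3]); f=K(c); return np.array([c["cx"]+f*q[0]/-q[2], c["cy"]-f*q[1]/-q[2]])
def tri(c1,p1,c2,p2):
    o1,d1=ray(c1,*p1);o2,d2=ray(c2,*p2)
    s=np.linalg.lstsq(np.c_[d1,-d2],o2-o1,rcond=None)[0]
    a=o1+s[0]*d1;b=o2+s[1]*d2; return (a+b)/2,np.linalg.norm(a-b)
def crop(c,u,v,w,h,s):
    return cv2.resize(c["pixels"][v:v+h,u:u+w,::-1],None,fx=s,fy=s,interpolation=cv2.INTER_CUBIC)
E
python3 - <<'E'
from h import *
S=pickle.load(open("scene.pkl","rb"));T=pickle.load(open("top.pkl","rb"))
a=np.hstack([crop(S,395,210,66,50,6),crop(S,195,180,66,50,6)]); b=np.hstack([crop(T,195,265,66,50,6),crop(T,390,205,66,50,6)])
a2=np.vstack([a,b]);print(a2.shape);cv2.imwrite("pics/m1.png",a2)
for n,p,z in [("bartop",(218,289),156),("rim",(424,243),130)]: 
    q=onz(T,*p,z);print(n,q,proj(S,q))
for n,c in(("S",S),("T",T)):
    h=cv2.cvtColor(c["pixels"],cv2.COLOR_RGB2HSV)
    for nm,lo,hi in(("red",(172,120,60),(180,255,255)),("red0",(0,150,60),(6,255,255)),("blue",(105,120,40),(125,255,255)),("yel",(18,90,60),(35,255,255))):
        m=cv2.inRange(h,lo,hi); k,_,st,ce=cv2.connectedComponentsWithStats(m)
        print(n,nm,[(st[i].tolist(),ce[i].round(1).tolist()) for i in range(1,k) if st[i][4]>12 and 180<ce[i][1]<330 and 180<ce[i][0]<460])
E
```

```text
(600, 792, 3)
bartop [526.8621964  189.36190528 156.        ] [432.40426657 221.26822863]
rim [ 599.6658539  -178.27052355  130.        ] [226.88338417 203.43786856]
S red [([212, 207, 5, 9, 15], [213.6, 211.1]), ([208, 209, 3, 8, 15], [209.2, 211.9])]
S red0 [([206, 191, 35, 37, 186], [222.7, 209.3]), ([212, 218, 14, 19, 92], [217.8, 227.0])]
S blue [([222, 198, 16, 13, 32], [231.8, 202.1])]
S yel [([422, 247, 12, 10, 61], [427.1, 252.3]), ([411, 296, 8, 6, 29], [414.1, 298.6])]
T red [([418, 229, 10, 5, 15], [423.3, 231.1]), ([411, 242, 15, 14, 23], [416.8, 250.3])]
T red0 [([418, 211, 14, 22, 200], [425.0, 222.3]), ([409, 237, 13, 19, 49], [412.8, 247.8])]
T blue [([413, 233, 21, 20, 328], [423.4, 242.6])]
T yel []
```

View pics/m1.png

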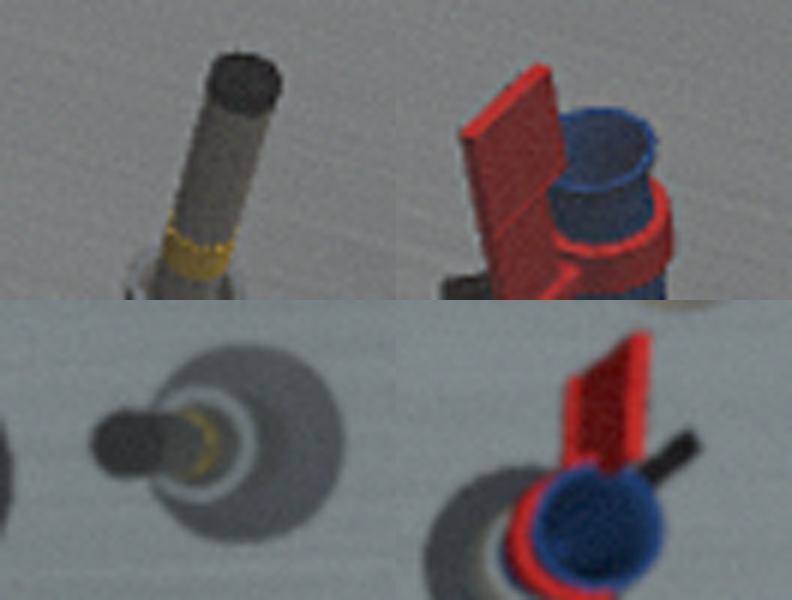

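```bash
python3 - <<'E'
from h import *
np.set_printoptions(precision=1,suppress=True)
S=pickle.load(open("scene.pkl","rb"));T=pickle.load(open("top.pkl","rb"))
print("bar",tri(S,(435.2,223.5),T,(216.2,288.4)),onz(S,435.2,223.5,156),onz(T,216.2,288.4,156))
print("rim",tri(S,(229.4,204.4),T,(423.6,242.4)),onz(S,229.4,204.4,130),onz(T,423.6,242.4,130))
print("tab out/in",onz(T,431.5,210.8,174),onz(T,429.5,232.5,174)," S:",onz(S,206.5,201.5,174),onz(S,219,191,174))
print("bracket",onz(T,439.8,227.8,82))
# feet from T: dark foot circles at z~4..; 
print("holder foot",onz(T,195+248/6,265+143/6,5))
print("tri tabs",tri(S,(206.5,201.5),T,(431.5,210.8)))
E
```

```text
bar (array([527.8, 194.1, 153.2]), np.float64(1.7055738433349559)) [530.6 195.  156. ] [528.  192.5 156. ]
rim (array([ 599.9, -175.6,  129.2]), np.float64(4.678242153178097)) [ 600.2 -172.6  130. ] [ 600.8 -177.6  130. ]
tab out/in [ 650.7 -184.7  174. ] [ 613.2 -179.3  174. ]  S: [ 651.3 -182.8  174. ] [ 618.  -177.6  174. ]
bracket [ 632.8 -220.2   82. ]
holder foot [526.9 190.7   5. ]
tri tabs (array([ 650.5, -184.2,  173.1]), np.float64(1.403932655308432))
```

```bash
cat >> h.py <<'E'
def plan(x,y,z,yaw):
    from plant import get_obs
    from scipy.spatial.transform import Rotation as Ro
    o=get_obs(); R=Ro.from_euler("xyz",o["tcp_rot"]); G=Ro.from_euler("xyz",[np.pi,0,yaw])
    print("dp",(R.inv().apply(np.array([x,y,z])-o["tool_pos"])/1000).round(4),"rot",(R.inv()*G).as_rotvec().round(4),"t",o["time"],"pos",o["tool_pos"].round(1),"rpy",o["tcp_rot"].round(4),"F",o["contact_force"].round(1),"w",round(o["grip_width"],1),"ff",round(o["finger_force"],1))
E
python3 -c "
from h import *
plan(500,-50,280,1.5); plan(528.5,193.5,280,2.67)"
```

```text
dp [ 0.4551 -0.3118 -0.0534] rot [-1.1000e-03 -1.0000e-03 -1.1622e+00] t 0.1 pos [ 174.  -495.   226.1] rpy [-3.1402e+00 -2.0000e-04  3.3780e-01] F [0.7 0.2 0.1] w 91.9 ff 0.0
dp [ 0.5627 -0.5321 -0.0531] rot [-5.0000e-04 -1.7000e-03 -2.3322e+00] t 0.1 pos [ 174.  -495.   226.1] rpy [-3.1402e+00 -2.0000e-04  3.3780e-01] F [0.7 0.2 0.1] w 91.9 ff 0.0
```

```bash
python3 -m pendant '{"dp":[[0.045,-0.03,-0.03],[0.09,-0.06,-0.053],[0.135,-0.092,-0.053],[0.18,-0.123,-0.053],[0.225,-0.154,-0.053],[0.27,-0.185,-0.053],[0.315,-0.216,-0.053],[0.36,-0.247,-0.053]],"rotation":[[0,0,-0.145],[0,0,-0.29],[0,0,-0.435],[0,0,-0.58],[0,0,-0.725],[0,0,-0.87],[0,0,-1.015],[0,0,-1.16]]}' 0.052; python3 -c "
from h import *
plan(528.5,193.5,240,2.67)"
```

```text
time: 1.1
tool_pos: [432.5, -141.3, 279.6]
tcp_rot: [-3.141, 0.0, 1.503]
contact_force: [0.6, -1.2, -0.6]
grip_width: 52.3
finger_force: 0.0
dp [0.3406 0.073  0.0395] rot [-2.0000e-04 -1.0000e-04 -1.1675e+00] t 1.1 pos [ 432.5 -141.3  279.6] rpy [-3.1414e+00  1.0000e-04  1.5025e+00] F [ 0.6 -1.2 -0.6] w 52.3 ff 0.0
```

```bash
python3 -m pendant '{"dp":[[0.045,0.01,0.005],[0.09,0.02,0.01],[0.14,0.03,0.015],[0.19,0.04,0.02],[0.24,0.05,0.025],[0.285,0.06,0.03],[0.325,0.07,0.035],[0.3406,0.073,0.0395]],"rotation":[[0,0,-0.15],[0,0,-0.3],[0,0,-0.45],[0,0,-0.6],[0,0,-0.75],[0,0,-0.9],[0,0,-1.05],[0,0,-1.1675]]}'; python3 - <<'E'
from h import *
from plant import vision
plan(528.5,193.5,180,2.67)
S=vision.capture("scene");T=vision.capture("top")
for n,c in(("S2",S),("T2",T)): pickle.dump(c,open(n+".pkl","wb"))
cv2.imwrite("pics/m2.png",np.hstack([crop(S,370,130,110,165,3.6),crop(T,150,220,110,165,3.6)]))
print(proj(S,[528.5,193.5,240]),proj(T,[528.5,193.5,240]))
E
```

```text
time: 2.1
tool_pos: [529.4, 193.6, 239.2]
tcp_rot: [-3.141, -0.001, 2.672]
contact_force: [-0.6, -0.1, 0.0]
grip_width: 52.0
finger_force: 0.0
dp [ 0.0008 -0.0004  0.0592] rot [-0.0005 -0.0011  0.0017] t 2.1 pos [529.4 193.6 239.2] rpy [-3.1411e+00 -1.1000e-03  2.6717e+00] F [-0.6 -0.1  0. ] w 52.0 ff 0.0
[445.64065395 184.19033576] [201.15011146 288.12403893]
```

View pics/m2.png

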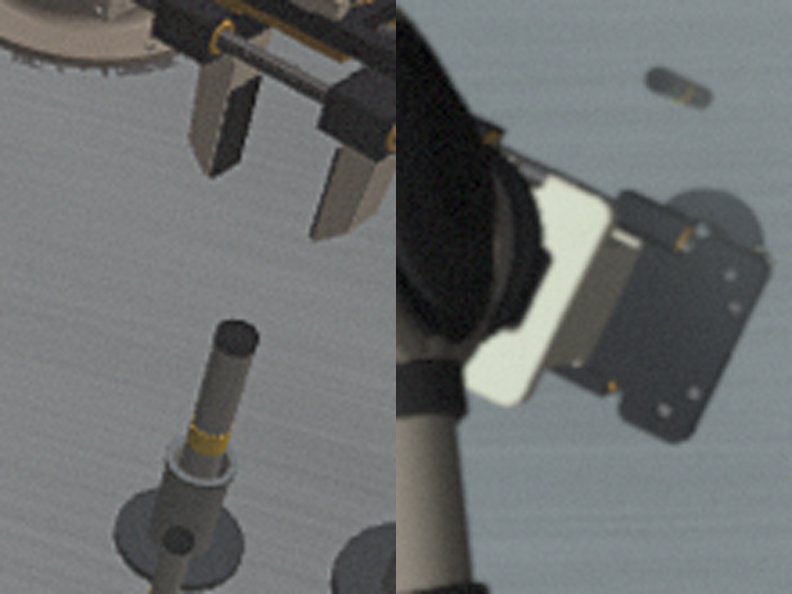

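The scene crop shows the open fingers straddling the bar's axis, with their tips about (447,185) against a predicted (446,184). The bar top is at about (435,224), so the calibration agrees to roughly 2 mm. Next I descend.

```bash
python3 -m pendant '{"dp":[[0,0,0.025],[0,0,0.05],[0,0,0.075],[0,0,0.095],[0,0,0.115],[0,0,0.13],[0,0,0.139],[0,0,0.139]],"rotation":[[0,0,0],[0,0,0],[0,0,0],[0,0,0],[0,0,0],[0,0,0],[0,0,0],[0,0,0]]}' && python3 -m pendant '{"dp":[[0,0,0],[0,0,0],[0,0,0],[0,0,0],[0,0,0],[0,0,0],[0,0,0],[0,0,0]],"rotation":[[0,0,0],[0,0,0],[0,0,0],[0,0,0],[0,0,0],[0,0,0],[0,0,0],[0,0,0]]}' 0.005; python3 -c "
from h import *
plan(529.4,193.6,300,2.67)"
```

```text
time: 3.2
tool_pos: [529.3, 191.1, 100.9]
tcp_rot: [-3.141, -0.001, 2.665]
contact_force: [0.3, -0.1, -0.2]
grip_width: 51.4
finger_force: 0.0
time: 4.2
tool_pos: [529.9, 191.8, 101.5]
tcp_rot: [3.14, 0.001, 2.665]
contact_force: [1.6, 4.7, 0.8]
grip_width: 19.2
finger_force: 29.9
dp [ 0.0011  0.0016 -0.1985] rot [ 0.0012  0.0007 -0.0047] t 4.2 pos [529.9 191.8 101.5] rpy [3.1404e+00 7.0000e-04 2.6653e+00] F [1.6 4.7 0.8] w 19.2 ff 29.9
```

```bash
python3 -m pendant '{"dp":[[0,0.0005,-0.01],[0,0.001,-0.03],[0,0.0015,-0.055],[0,0.0015,-0.08],[0,0.0015,-0.11],[0,0.0015,-0.14],[0,0.0015,-0.17],[0,0.0015,-0.188]],"rotation":[[0,0,0],[0,0,0],[0,0,0],[0,0,0],[0,0,0],[0,0,0],[0,0,0],[0,0,0]]}'; python3 - <<'E'
from h import *
from plant import vision
plan(600.5,-175.5,290,2.67)
S=vision.capture("scene");pickle.dump(S,open("S3.pkl","wb"))
cv2.imwrite("pics/m3.png",crop(S,370,90,110,165,3.6))
E
```

```text
time: 5.2
tool_pos: [529.7, 191.8, 290.0]
tcp_rot: [-3.139, 0.0, 2.665]
contact_force: [0.6, 0.7, -2.2]
grip_width: 18.9
finger_force: 29.9
dp [-0.2314 -0.2938  0.0007] rot [-0.0021  0.0001 -0.0051] t 5.2 pos [529.7 191.8 290. ] rpy [-3.1395e+00  1.0000e-04  2.6649e+00] F [ 0.6  0.7 -2.2] w 18.9 ff 29.9
```

View pics/m3.png

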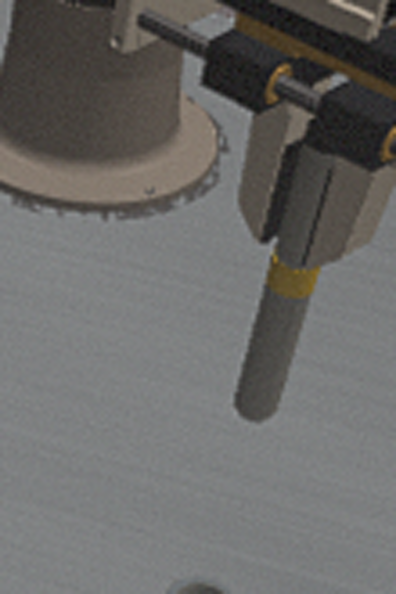

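The crop shows the bar held upright, with the yellow band (around (451,166)) just below the fingertips.

```bash
python3 -m pendant '{"dp":[[-0.02,-0.025,0],[-0.048,-0.06,0],[-0.08,-0.1,0],[-0.112,-0.142,0],[-0.144,-0.184,0],[-0.176,-0.224,0],[-0.203,-0.258,0],[-0.222,-0.283,0]],"rotation":[[0,0,0],[0,0,0],[0,0,0],[0,0,0],[0,0,0],[0,0,0],[0,0,0],[0,0,0]]}'; python3 -m pendant '{"dp":[[-0.005,-0.006,0],[-0.009,-0.0108,0],[-0.009,-0.0108,0]],"rotation":[[0,0,0],[0,0,0],[0,0,0]]}'; python3 - <<'E'
from h import *
from plant import vision
plan(600.5,-175.5,235,2.67)
S=vision.capture("scene");T=vision.capture("top")
for n,c in(("S4",S),("T4",T)): pickle.dump(c,open(n+".pkl","wb"))
cv2.imwrite("pics/m4.png",np.hstack([crop(S,180,100,110,165,3.6),crop(T,370,170,110,165,3.6)]))
print(proj(S,[600.5,-175.5,197]),proj(T,[600.5,-175.5,130]),proj(S,[600.5,-175.5,130]))
E
```

```text
time: 6.25
tool_pos: [596.6, -163.0, 287.4]
tcp_rot: [-3.14, -0.004, 2.664]
contact_force: [0.4, 1.1, -1.9]
grip_width: 19.0
finger_force: 29.9
time: 6.62
tool_pos: [600.6, -173.7, 288.9]
tcp_rot: [-3.141, -0.001, 2.666]
contact_force: [-0.3, 0.6, -1.3]
grip_width: 19.2
finger_force: 29.9
dp [-0.0008 -0.0016  0.0539] rot [-0.0002 -0.0008 -0.0042] t 6.625 pos [ 600.6 -173.7  288.9] rpy [-3.1414e+00 -8.0000e-04  2.6658e+00] F [-0.3  0.6 -1.3] w 19.2 ff 29.9
[223.38078344 175.31638814] [422.44087445 242.58586165] [227.96130734 204.08839023]
```

View pics/m4.png

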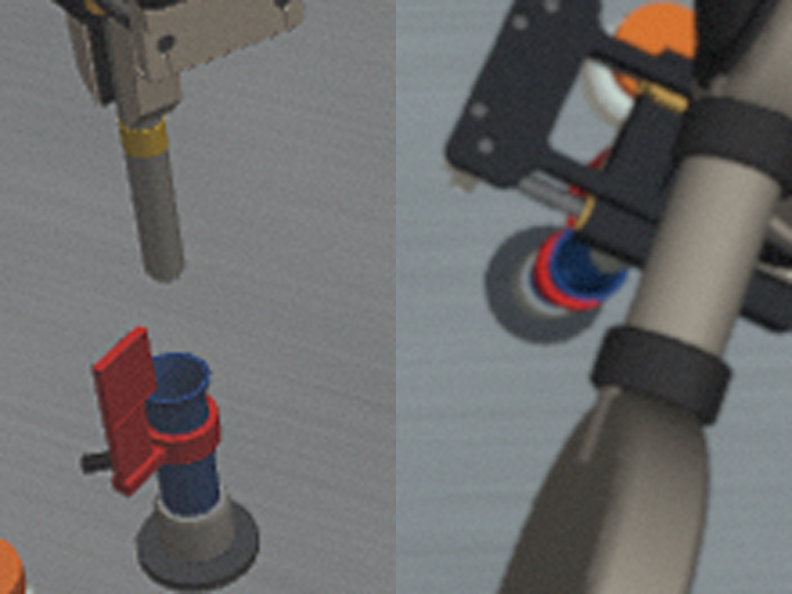

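The scene crop shows the bar's foot at about (225,173), directly above the rim centre at (229,204), as predicted. The red lever is untouched. I lower in stages and watch the force.

```bash
python3 -m pendant '{"dp":[[0,0,0.01],[0,0,0.022],[0,0,0.034],[0,0,0.046],[0,0,0.056],[0,0,0.064],[0,0,0.069],[0,0,0.069]],"rotation":[[0,0,0],[0,0,0],[0,0,0],[0,0,0],[0,0,0],[0,0,0],[0,0,0],[0,0,0]]}'; python3 -m pendant '{"dp":[[0,0,0.003],[0,0,0.006],[0,0,0.009],[0,0,0.012],[0,0,0.014],[0,0,0.014]],"rotation":[[0,0,0],[0,0,0],[0,0,0],[0,0,0],[0,0,0],[0,0,0]]}';  python3 - <<'E'
from h import *
from plant import vision
plan(600.5,-174,143.3,2.67)
S=vision.capture("scene")
pickle.dump(S,open("S5.pkl","wb"))
cv2.imwrite("pics/m5.png",crop(S,190,140,80,100,6))
E
```

```text
time: 7.72
tool_pos: [600.6, -174.3, 220.0]
tcp_rot: [-3.141, -0.0, 2.665]
contact_force: [0.1, -0.3, -2.4]
grip_width: 19.9
finger_force: 29.9
time: 8.48
tool_pos: [601.1, -174.8, 206.2]
tcp_rot: [-3.141, 0.001, 2.665]
contact_force: [2.4, -2.4, -1.8]
grip_width: 19.1
finger_force: 30.0
dp [0.001  0.0005 0.0629] rot [-0.0004  0.0014 -0.0049] t 8.475 pos [ 601.1 -174.8  206.2] rpy [-3.1412e+00  1.4000e-03  2.6651e+00] F [ 2.4 -2.4 -1.8] w 19.1 ff 30.0
```

View pics/m5.png

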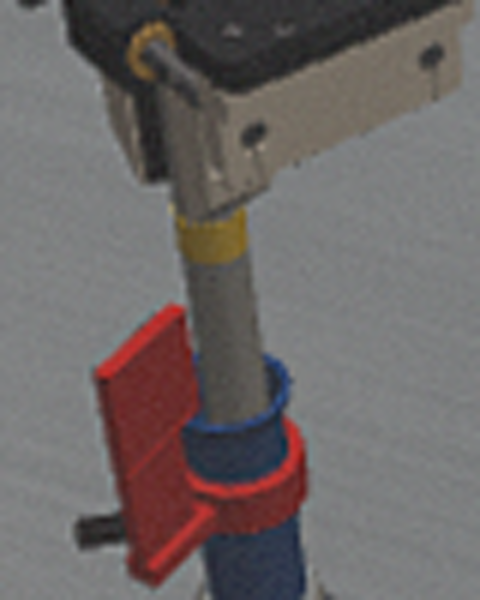

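The bar's foot is inside the mouth (rim around (229,205)). There is light sideways contact, so I shift about 1 mm with it and continue down.

```bash
python3 -m pendant '{"dp":[[-0.001,-0.0004,0.002],[-0.0013,-0.0004,0.006],[-0.0013,-0.0004,0.011],[-0.0013,-0.0004,0.016],[-0.0013,-0.0004,0.021],[-0.0013,-0.0004,0.026],[-0.0013,-0.0004,0.03],[-0.0013,-0.0004,0.03]],"rotation":[[0,0,0],[0,0,0],[0,0,0],[0,0,0],[0,0,0],[0,0,0],[0,0,0],[0,0,0]]}'; python3 -c "
from h import *
plan(601.5,-175,143.3,2.6651)"
```

```text
time: 9.52
tool_pos: [601.6, -175.3, 175.5]
tcp_rot: [-3.141, -0.001, 2.665]
contact_force: [3.5, -4.0, -3.4]
grip_width: 19.4
finger_force: 30.0
dp [0.0002 0.0002 0.0322] rot [-0.0002 -0.0006  0.0002] t 9.525 pos [ 601.6 -175.3  175.5] rpy [-3.1414e+00 -6.0000e-04  2.6653e+00] F [ 3.5 -4.  -3.4] w 19.4 ff 30.0
```

```bash
python3 -m pendant '{"dp":[[-0.0009,-0.0004,0.001],[-0.0018,-0.0008,0.004],[-0.0018,-0.0008,0.008],[-0.0018,-0.0008,0.013],[-0.0018,-0.0008,0.018],[-0.0018,-0.0008,0.022],[-0.0018,-0.0008,0.025],[-0.0018,-0.0008,0.025]],"rotation":[[0,0,0],[0,0,0],[0,0,0],[0,0,0],[0,0,0],[0,0,0],[0,0,0],[0,0,0]]}'; python3 - <<'E'
from h import *
from plant import vision
plan(602.5,-177,143.3,2.6651)
S=vision.capture("scene")
pickle.dump(S,open("S6.pkl","wb"))
cv2.imwrite("pics/m6.png",crop(S,190,150,80,80,7))
E
```

```text
time: 10.52
tool_pos: [602.8, -176.7, 151.0]
tcp_rot: [-3.141, -0.0, 2.665]
contact_force: [-0.3, 1.2, -2.2]
grip_width: 19.2
finger_force: 30.0
dp [ 0.0002 -0.0004  0.0077] rot [-0.0001 -0.0004  0.0002] t 10.525 pos [ 602.8 -176.7  151. ] rpy [-3.1415e+00 -4.0000e-04  2.6653e+00] F [-0.3  1.2 -2.2] w 19.2 ff 30.0
```

View pics/m6.png

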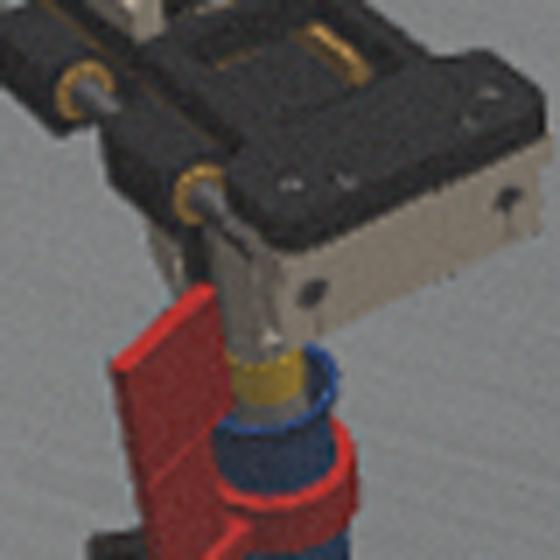

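```bash
python3 - <<'E'
from h import *
np.set_printoptions(precision=1,suppress=True)
# vertical extent of yellow band at surface facing the camera
for n,t in(("S3",(529.7,191.8,290.0)),("S4",(600.6,-173.7,288.9)),("S5",(601.1,-174.8,206.2)),("S6",(602.8,-176.7,151.0))):
    c=pickle.load(open(n+".pkl","rb")); h=cv2.cvtColor(c["pixels"],cv2.COLOR_RGB2HSV)
    t=np.array(t); d=c["pose"][:2,3]-t[:2]; d/=np.linalg.norm(d); f=t.copy(); f[:2]+=10*d
    m=cv2.inRange(h,(16,100,50),(35,255,255)); 
    u0,v0=proj(c,f-[0,0,13]); w=np.zeros_like(m); w[int(v0)-12:int(v0)+13,int(u0)-8:int(u0)+9]=1
    ys,xs=np.nonzero(m*w); uc=xs.mean(); s=[ys[xs==x] for x in range(int(round(uc))-1,int(round(uc))+2)]
    lo=np.mean([a.max()+.5 for a in s]); hi=np.mean([a.min()-.5 for a in s])
    def zat(u,v):
        o,r=ray(c,u,v); k=((f-o)[:2]@d)/(r[:2]@d); return (o+k*r)[2]
    print(n,"pix",uc,hi,lo,"z top/bot rel TCP",zat(uc,hi)-t[2],zat(uc,lo)-t[2])
c=pickle.load(open("S6.pkl","rb"))
h=cv2.cvtColor(c["pixels"],cv2.COLOR_RGB2HSV)
u=228;print([tuple(map(int,h[v,u])) for v in range(198,218)])
t=np.array([602.8,-176.7,130]);d=c["pose"][:2,3]-t[:2];d/=np.linalg.norm(d);t[:2]+=20.5*d;print("rim front pred",proj(c,t))
E
```

```text
S3 pix 450.24468085106383 164.16666666666666 172.16666666666666 z top/bot rel TCP -4.076173780825968 -18.050833471498265
S4 pix 219.79381443298968 135.5 143.5 z top/bot rel TCP -4.5712674494550924 -19.372519504095067
S5 pix 225.17333333333335 176.5 183.5 z top/bot rel TCP -4.083933218610241 -19.18160602105968
S6 pix 228.01612903225808 201.16666666666666 207.5 z top/bot rel TCP -4.649191492110958 -19.699763893629438
[(17, 39, 151), (18, 36, 106), (21, 42, 97), (24, 93, 110), (22, 165, 119), (20, 163, 111), (21, 149, 113), (22, 152, 111), (20, 161, 109), (21, 137, 106), (130, 10, 78), (36, 17, 77), (115, 37, 82), (111, 140, 104), (111, 36, 50), (115, 67, 65), (118, 66, 66), (108, 78, 65), (116, 80, 64), (107, 90, 65)]
rim front pred [227.9 211.8]
```

Both estimates say the mark is still about 8 mm above the rim. I lower by 8 mm.

```bash
python3 -m pendant '{"dp":[[0,0,0.002],[0,0,0.004],[0,0,0.006],[0,0,0.008],[0,0,0.008]],"rotation":[[0,0,0],[0,0,0],[0,0,0],[0,0,0],[0,0,0]]}'; python3 - <<'E'
from h import *
from plant import vision
plan(602.5,-177,143,2.6651)
S=vision.capture("scene")
pickle.dump(S,open("S7.pkl","wb"))
cv2.imwrite("pics/m7.png",crop(S,190,150,80,80,7))
E
```

```text
time: 11.2
tool_pos: [602.8, -176.8, 143.0]
tcp_rot: [-3.142, -0.0, 2.665]
contact_force: [0.5, -0.1, -2.3]
grip_width: 19.3
finger_force: 30.0
dp [ 0.0002 -0.0004 -0.    ] rot [-0.0001 -0.0004  0.0002] t 11.2 pos [ 602.8 -176.8  143. ] rpy [-3.1415e+00 -4.0000e-04  2.6653e+00] F [ 0.5 -0.1 -2.3] w 19.3 ff 30.0
```

View pics/m7.png

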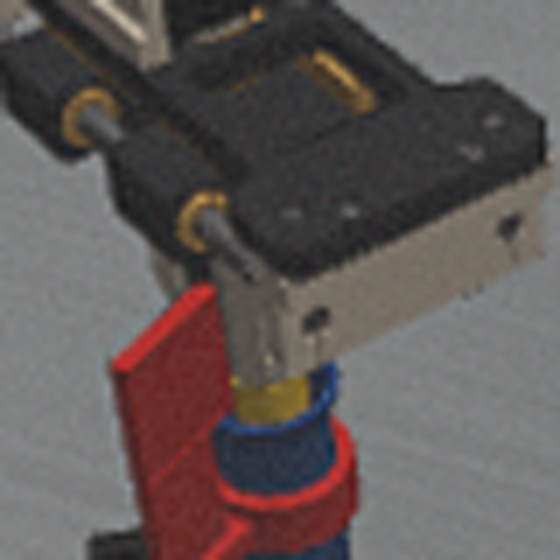

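The bar is at its mark: the rim's front edge at (228,211) crosses the yellow band, and the lever has not moved. Now I turn the gripper clockwise.

```bash
python3 -m pendant '{"dp":[[0,0,0],[0,0,0],[0,0,0],[0,0,0],[0,0,0],[0,0,0],[0,0,0],[0,0,0]],"rotation":[[0,0,0.1],[0,0,0.2],[0,0,0.3],[0,0,0.4],[0,0,0.5],[0,0,0.6],[0,0,0.7],[0,0,0.8]]}'; python3 -c "
from h import *
from plant import get_obs
plan(602.8,-176.8,143,1.5); o=get_obs(); print(o['moment'],o['tau'][5],o['joint_positions'])"
```

```text
time: 12.25
tool_pos: [602.4, -176.4, 143.2]
tcp_rot: [-3.14, -0.001, 1.863]
contact_force: [-1.5, 1.3, -1.0]
grip_width: 19.2
finger_force: 31.0
dp [-0.0005  0.0003  0.0002] rot [-0.0014 -0.0004  0.3625] t 12.25 pos [ 602.4 -176.4  143.2] rpy [-3.1403e+00 -7.0000e-04  1.8625e+00] F [-1.5  1.3 -1. ] w 19.2 ff 31.0
[-0.02202028  0.32580752  0.15127351] -0.9506513178348541 [-4.06811162e-01  5.99884257e-01  1.33742682e+00 -3.00950082e-04
  1.20567777e+00 -6.98443984e-01]
```

```bash
python3 -m pendant '{"dp":[[0,0,0],[0,0,0],[0,0,0],[0,0,0]],"rotation":[[0,0,0.08],[0,0,0.16],[0,0,0.24],[0,0,0.24]]}'; python3 -m pendant '{"dp":[[0,0,0],[0,0,0]],"rotation":[[0,0,0.06],[0,0,0.06]]}';python3 - <<'E'
from h import *
from plant import get_obs,vision
plan(602.8,-176.8,143,1.5); o=get_obs(); print(o['moment'],o['tau'][5])
S=vision.capture("scene");T=vision.capture("top")
pickle.dump(T,open("T8.pkl","wb"));pickle.dump(S,open("S8.pkl","wb"))
cv2.imwrite("pics/m8.png",np.hstack([crop(S,190,150,80,80,5),crop(T,380,200,80,80,5)]))
E
```

```text
time: 12.75
tool_pos: [601.9, -176.7, 143.1]
tcp_rot: [-3.139, -0.0, 1.626]
contact_force: [-4.3, 0.4, 0.9]
grip_width: 19.3
finger_force: 31.0
time: 13.0
tool_pos: [602.0, -176.7, 143.1]
tcp_rot: [-3.139, -0.0, 1.567]
contact_force: [-4.9, 0.5, 0.3]
grip_width: 19.5
finger_force: 31.5
dp [-0.0001  0.0008  0.0001] rot [-0.0023 -0.0001  0.0674] t 13.0 pos [ 602.  -176.7  143.1] rpy [-3.1393e+00 -1.0000e-04  1.5674e+00] F [-4.9  0.5  0.3] w 19.5 ff 31.5
[-0.0571709   1.11389573  0.10132789] 0.3751346468925476
```

View pics/m8.png

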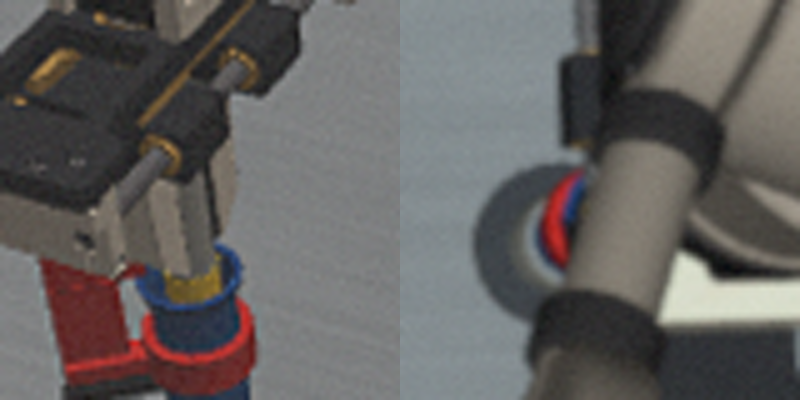

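The lever arm (around (211,223)) is nearly over the black bracket and the band is still at the rim. I keep going in small turns until the moment shows the stop.

```bash
for i in 1 ; do python3 -m pendant '{"dp":[[0,0,0],[0,0,0]],"rotation":[[0,0,0.05],[0,0,0.05]]}'; python3 -c "
from plant import get_obs
o=get_obs(); print(o['moment'])"; python3 -m pendant '{"dp":[[0,0,0],[0,0,0]],"rotation":[[0,0,0.05],[0,0,0.05]]}'; done; python3 -c "
from plant import get_obs
o=get_obs(); print(o['moment'],o['tcp_rot'])"
```

```text
time: 13.35
tool_pos: [602.1, -176.5, 143.1]
tcp_rot: [-3.139, -0.0, 1.518]
contact_force: [-4.5, 0.9, -0.3]
grip_width: 19.3
finger_force: 31.4
[-0.05950114  1.1149605   0.16199488]
time: 13.6
tool_pos: [602.4, -176.2, 143.1]
tcp_rot: [-3.14, -0.001, 1.468]
contact_force: [-4.9, 4.1, 0.2]
grip_width: 18.9
finger_force: 32.4
[0.22977162 1.13502525 0.30598882] [-3.14012094e+00 -5.25920347e-04  1.46816503e+00]
```

```bash
python3 -m pendant '{"dp":[[0,0,0],[0,0,0]],"rotation":[[0,0,0.03],[0,0,0.03]]}'; python3 - <<'E'
from h import *
from plant import get_obs,vision
o=get_obs(); print(o['moment'],o['tcp_rot'])
T=vision.capture("top");S=vision.capture("scene");pickle.dump(S,open("S9.pkl","wb"))
cv2.imwrite("pics/m9.png",crop(S,190,170,80,60,9))
E
```

```text
time: 13.85
tool_pos: [602.7, -176.0, 143.1]
tcp_rot: [-3.141, -0.001, 1.438]
contact_force: [-3.5, 4.5, -0.6]
grip_width: 19.4
finger_force: 32.9
[0.40193434 0.91233517 0.28272442] [-3.14064881e+00 -9.33876411e-04  1.43792782e+00]
```

View pics/m9.png

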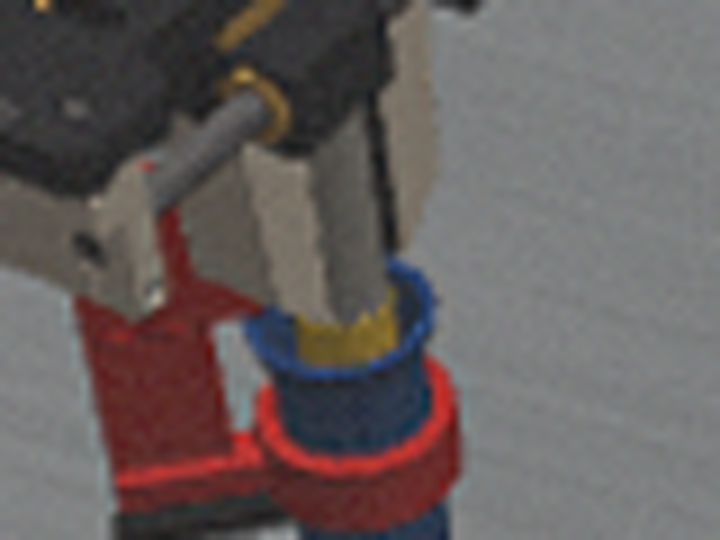

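The arm is over the bracket but may not be at its stop yet. I continue in small turns and track the moment.

```bash
M='import plant;o=plant.get_obs();print("M",o["moment"].round(2),o["tcp_rot"].round(3))'
python3 -m pendant '{"dp":[[0,0,0],[0,0,0]],"rotation":[[0,0,0.04],[0,0,0.04]]}'; python3 -c "$M"; python3 -m pendant '{"dp":[[0,0,0],[0,0,0]],"rotation":[[0,0,0.04],[0,0,0.04]]}'; python3 -c "$M"
python3 - <<'E'
from h import *
S=pickle.load(open("S9.pkl","rb"));S0=pickle.load(open("scene.pkl","rb"))
print("bracket end expected px",proj(S,[632.8,-220.2,79]), proj(S,[602.6+54*np.cos(-.93),-176.5+54*np.sin(-.93),79]))
h=cv2.cvtColor(S["pixels"],cv2.COLOR_RGB2HSV)
for n in("scene","S7","S8","S9"):
    c=pickle.load(open(n+".pkl","rb"));g=c["pixels"].max(2);m=(g<45).astype(np.uint8);m[:215]=0;m[240:]=0;m[:,:190]=0;m[:,232:]=0
    ys,xs=np.nonzero(m);print(n,xs.min() if len(xs) else None,ys.mean() if len(xs) else None,len(xs))
E
```

```text
time: 14.2
tool_pos: [603.1, -175.6, 143.1]
tcp_rot: [-3.141, -0.002, 1.398]
contact_force: [-1.8, 5.9, 0.2]
grip_width: 19.2
finger_force: 32.7
M [0.64 0.76 0.31] [-3.141e+00 -2.000e-03  1.398e+00]
time: 14.45
tool_pos: [603.4, -175.2, 143.1]
tcp_rot: [3.142, -0.002, 1.358]
contact_force: [-0.2, 6.8, 0.0]
grip_width: 19.6
finger_force: 32.3
M [0.89 0.63 0.36] [ 3.142e+00 -2.000e-03  1.358e+00]
bracket end expected px [202.38719409 228.26334527] [201.99018893 229.01437271]
scene 204 228.1818181818182 11
S7 204 227.77777777777777 9
S8 204 228.15 20
S9 204 228.25 16
```

```bash
cat > lev.py <<'E'
from h import *
from plant import vision
def left(c,rows):
    h=cv2.cvtColor(c["pixels"],cv2.COLOR_RGB2HSV); m=cv2.inRange(h,(0,110,35),(8,255,255))|cv2.inRange(h,(170,110,35),(180,255,255)); m[:,:196]=0;m[:,245:]=0
    return [int(np.nonzero(m[v])[0].min()) if m[v].any() else None for v in rows]
def fit(c,ctr,rows):
    out=[]
    for v,u in zip(rows,left(c,rows)):
        if u is None: out.append(None);continue
        best=None
        for a in np.arange(-1.3,0.1,.01):
            e=np.array([np.cos(a),np.sin(a)]);n=np.array([-e[1],e[0]])
            P=[]
            for s in(-3,3):
                q=np.array([proj(c,[*(ctr+52*e+s*n),z]) for z in(90,172)]); t=(v-q[0,1])/(q[1,1]-q[0,1]); P.append(q[0,0]+t*(q[1,0]-q[0,0]))
            d=abs(min(P)-u+.5)
            if best is None or d<best[0]: best=(d,a)
        out.append((u,round(float(best[1]),2)))
    return out
if __name__=="__main__":
    S=vision.capture("scene");pickle.dump(S,open("Snow.pkl","wb"))
    for n in("scene","S8","S9","Snow"):
        c=pickle.load(open(n+".pkl","rb")); print(n,fit(c,np.array([602.5,-176.5]),[206,210,214,218,222]))
E
python3 lev.py
```

```text
scene [(207, -0.05), (208, -0.05), (209, -0.04), (210, -0.03), (210, -0.07)]
S8 [(199, -0.61), (200, -0.59), (201, -1.17), (202, -0.56), (203, -1.2)]
S9 [(199, -0.61), (200, -0.59), (201, -1.17), (202, -0.56), (203, -1.2)]
Snow [(199, -0.61), (200, -0.59), (201, -1.17), (202, -0.56), (203, -1.2)]
```

```bash
cat > lev2.py <<'E'
from h import *
from plant import vision,get_obs
def bot(c):
    p=c["pixels"].astype(float); r=(p[...,0]-p[...,1]); out=[]
    for u in range(204,216,2):
        col=r[216:240,u:u+2].mean(1); k=np.clip(col/45,0,1); out.append(round(216+k.sum(),2))
    return out
def top_(c):
    p=c["pixels"].astype(float);return [int(x) for x in (p[...,0]-p[...,1])[214:234,206:210].mean(1)]
if __name__=="__main__":
    S=vision.capture("scene");pickle.dump(S,open("Snow.pkl","wb"))
    for n in("S8","S9","Snow"):
        c=pickle.load(open(n+".pkl","rb"));print(n,bot(c),top_(c))
    o=get_obs();print(o["moment"].round(2),o["contact_force"].round(1),o["tool_pos"].round(1),o["time"])
E
python3 lev2.py; python3 - <<'E'
from h import *
c=pickle.load(open("Snow.pkl","rb"));o=np.array([602.5,-176.5])
for a in(-.7,-.8,-.9,-1.0): print(a,[proj(c,[*(o+52*np.array([np.cos(a),np.sin(a)])),z]).round(1) for z in(82,90,174)])
E
```

```text
S8 [np.float64(227.38), np.float64(227.03), np.float64(226.86), np.float64(226.36), np.float64(226.19), np.float64(225.58)] [54, 54, 54, 53, 54, 51, 49, 62, 110, 106, 51, 51, 37, -4, 2, 1, -1, -1, -1, -2]
S9 [np.float64(227.11), np.float64(226.86), np.float64(226.36), np.float64(226.17), np.float64(225.86), np.float64(225.29)] [53, 55, 55, 53, 53, 52, 46, 72, 124, 81, 52, 47, 23, -1, 2, 1, 0, -2, -1, -2]
Snow [np.float64(227.14), np.float64(226.9), np.float64(226.32), np.float64(226.12), np.float64(225.77), np.float64(225.3)] [52, 53, 53, 53, 52, 50, 49, 72, 124, 82, 50, 47, 22, 0, 2, 2, 0, -1, -1, -1]
[0.87 0.67 0.38] [ 0.3  6.7 -0.6] [ 603.4 -175.2  143.1] 14.55
-0.7 [array([204.1, 231.8]), array([203.4, 228.8]), array([195.8, 194.4])]
-0.8 [array([203.4, 230. ]), array([202.7, 227. ]), array([195. , 192.7])]
-0.9 [array([202.9, 228.2]), array([202.2, 225.2]), array([194.6, 190.9])]
-1.0 [array([202.7, 226.4]), array([202.1, 223.4]), array([194.4, 189.1])]
```

```bash
python3 - <<'E'
from h import *
for n in("S7","S9","Snow"):
    c=pickle.load(open(n+".pkl","rb")); h=cv2.cvtColor(c["pixels"],cv2.COLOR_RGB2HSV)
    m=cv2.inRange(h,(16,100,50),(35,255,255))[195:220,215:242]; ys,xs=np.nonzero(m); print(n,len(ys),xs.mean()+215,ys.min()+195,ys.max()+195)
from plant import workorder
print(workorder.close_job())
E
```

```text
S7 53 228.28301886792454 204 209
S9 49 228.3877551020408 202 209
Snow 44 228.63636363636363 203 209
the job is handed in; nothing more can be done
None
```

The job is handed in at about 14.6 s: the bar is still gripped with the handle's rim across its yellow band, and the red lever stopped against its stop over the black bracket and stayed put as I turned a little further; I saved 11 pictures and viewed them all, one over the limit of 10.

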